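Set the stock tags on the engine bench

ROBOT

A 6-joint arm with a two-finger parallel gripper is mounted at the origin on the work surface. World frame = base frame: x ahead of the robot, y to its left, z up, the work surface at z = 0. Lengths are in mm, angles in rad, forces in N, time in s.
With the tool pointing down it reaches from about 375 to 825 mm from the base axis. Payload 5.5 kg.
Tool frame: the origin (TCP) lies at the centre of the arm's flange, where the gripper is bolted on; the fingertips stand 173 mm ahead of it and the grasp point (between the pads) lies 155 mm ahead of it (hold_point_z is the distance from the TCP to the grasp point, in mm); z points along the fingers, y is the direction in which the jaws open and shut (so a half turn about z gives the same grasp; the last joint's range is limited). The gripper opens to 85 mm and grips with 20 to 120 N. Pads are 22 mm wide; open, the fingers measure 114 mm over their backs; the gripper's body (76 mm by 85 mm) begins 54 mm behind the grasp point. The pads swing forward as they close: fully open they stand 13 mm farther back than shut.
Start: joints at [1.144, 0.314, -0.047, 1.21, 0, 1.571], TCP at [248.372, 546.175, 404.699] pointing down, gripper open.
Joint ranges: [-2.67, 2.67], [-0.69, 1.73], [-1.03, 1.25], [-2.08, 2.16], [-1.42, 1.45], [-3.14, 3.14]. Speed limits (rad/s): [2.39, 2.39, 3.01, 3.14, 3.14, 3.14].

INTERFACE

Orientations are given as a unit quaternion [x, y, z, w].
In Python, from station import * gives the robot as it stands.
- The arm moves only by the tool send_rows, never from a script. Its argument "targets" is a list that holds one entry, the list of rows, each a list of 7 numbers: the opening, from 0 (shut) to 1 (fully open), then the shift along the tool's x, y, z in m, then the turn, a rotation vector about the tool's x, y, z in degrees. A call has 1 to 5 rows; each row is the pose to reach, as a shift and turn from the pose measured when the call began, along the tool's axes at that moment; what a row does not reach only later rows make up. A row lasts 1/10 s, in which the tool goes at most 50 mm and 8.59 degrees, less where a joint would pass 70% of its speed; a pose out of reach is approached as far as the arm can. A call with a gripper value outside its range is refused whole. The fingers move at their own pace and stop on an object; "force" is the grip in N (left out, the last holds). Time passes only in rows, so rows that repeat a pose let the fingers close. It gives the time, the measured TCP pose, the force and the opening at its end, in the units of the state.
- get_obs(): the state, without advancing time (a new reading comes with each control period).
- capture(name): name is "side" or "top" or "wrist"; returns the picture (384x512x3 uint8, red, green, blue); there is no depth.
- camera_params(name): a dict with "fx", "fy", "cx", "cy" (pixels), "eye" and "rotation" of the camera in the world; the wrist camera has in their place "T_tool_cam" (4x4, takes a point from camera to tool coordinates, whose origin is the TCP and whose axes are the flange's). Camera axes: x right, y down, z forward; pixel columns grow to the right and rows downward; lengths in mm; the calibration is good to about 2 mm. A picture is of the moment at which its call begins: read the wrist's pose just before it. camera_params takes no time and is no camera call.
- sign_off(): hands the job in, once; it reports no verdict.
Trained networks look in the newest picture that a camera, given by its name, has taken for a name from the list of things; names that differ only in an ending like _2 or _b are one class to them, and where a whole thing is asked for, a point or a joint stands for the part that bears it (a point fixed in the world has none). Each returns a list of dicts, best first, with "conf" (0 to 1); they miss things now and then, are a little off and sometimes report something else, mostly with a low value. They report only what shows in the picture. A call takes as long as a camera call.
- look_for(camera, label): "position" ([x, y, z] in mm, in world coordinates, good to about 4 mm: the middle of the surface that is visible of it).
The state is a dict: "t": time; "joints": joint angles; "qvel": joint speeds; "joint_torque": joint torques, N m; "tcp_pos": TCP position; "ee_rot": TCP orientation; "wrist_force": force on the tool from outside, world axes, zero at the start; "wrist_torque": the same for the moment, N m; "grip_width": opening from 0.0 (shut) to 1.0 (fully open).
Only numpy, scipy, OpenCV 4.12 (cv2) and the standard library are available. Lean on these libraries where they do the work, as an engineer would, in place of code of your own. Each camera call takes 0.05 s, during which the arm holds its last target. There are 200 camera calls.

TASK

Each bin on the stock board has a flip tag in front of it, green on one face and red on the other. Push tags over gently with a fingertip, without gripping them, until only the bins that are full show green upward and the tags of the empty and nearly empty bins show red, each tag fallen right over. Leave the bins and everything else on the bench where they stand.

Things in the scene. Friction and masses are not known exactly. Their poses are not given: they have to be found in the camera images.
- board: plywood stock board fixed flat on the bench, 320 (x) x 520 (y) x 12 mm; origin at the centre of its underside, own x from the tags towards the bins, own y to the left along the row. Its place and yaw (to 0.2 rad) vary. Four tags stand in a row along y, 125 mm apart, 55 mm to -x of the board's centre; each tag's bin stands straight behind it, centre 130 mm to +x of the tag.
- bracket1: Fixed grey bracket of a flip tag, axes as the board's, origin under its centre on the board's top; the hinge axis runs along its x, 30 mm above its origin. The number says nothing about its place in the row. 64 (x) x 36 (y) mm, 8 mm high, with two cheeks 34 mm high at 27 to 32 mm either side along x. Carries tag flag1.
- flag1 (a joint): Flip tag: plate 46 mm wide (along the hinge), 5 mm thick, 40 g, reaching from 8 to 58 mm from the hinge axis; one face green, one red. Angle from upright about the board's +x: at the stop +0.70 it leans to -y (right) and shows GREEN upward, at the stop -0.70 it leans to +y (left) and shows RED upward. No spring: past upright it falls by itself. Leaning, its top edge is 37 mm beside the hinge, 74 mm above the board.
- bracket2: Fixed grey bracket of a flip tag, axes as the board's, origin under its centre on the board's top; the hinge axis runs along its x, 30 mm above its origin. The number says nothing about its place in the row. 64 (x) x 36 (y) mm, 8 mm high, with two cheeks 34 mm high at 27 to 32 mm either side along x. Carries tag flag2.
- flag2 (a joint): Flip tag: plate 46 mm wide (along the hinge), 5 mm thick, 40 g, reaching from 8 to 58 mm from the hinge axis; one face green, one red. Angle from upright about the board's +x: at the stop +0.70 it leans to -y (right) and shows GREEN upward, at the stop -0.70 it leans to +y (left) and shows RED upward. No spring: past upright it falls by itself. Leaning, its top edge is 37 mm beside the hinge, 74 mm above the board.
- bracket3: Fixed grey bracket of a flip tag, axes as the board's, origin under its centre on the board's top; the hinge axis runs along its x, 30 mm above its origin. The number says nothing about its place in the row. 64 (x) x 36 (y) mm, 8 mm high, with two cheeks 34 mm high at 27 to 32 mm either side along x. Carries tag flag3.
- flag3 (a joint): Flip tag: plate 46 mm wide (along the hinge), 5 mm thick, 40 g, reaching from 8 to 58 mm from the hinge axis; one face green, one red. Angle from upright about the board's +x: at the stop +0.70 it leans to -y (right) and shows GREEN upward, at the stop -0.70 it leans to +y (left) and shows RED upward. No spring: past upright it falls by itself. Leaning, its top edge is 37 mm beside the hinge, 74 mm above the board.
- bracket4: Fixed grey bracket of a flip tag, axes as the board's, origin under its centre on the board's top; the hinge axis runs along its x, 30 mm above its origin. The number says nothing about its place in the row. 64 (x) x 36 (y) mm, 8 mm high, with two cheeks 34 mm high at 27 to 32 mm either side along x. Carries tag flag4.
- flag4 (a joint): Flip tag: plate 46 mm wide (along the hinge), 5 mm thick, 40 g, reaching from 8 to 58 mm from the hinge axis; one face green, one red. Angle from upright about the board's +x: at the stop +0.70 it leans to -y (right) and shows GREEN upward, at the stop -0.70 it leans to +y (left) and shows RED upward. No spring: past upright it falls by itself. Leaning, its top edge is 37 mm beside the hinge, 74 mm above the board.
- bin_steel_full: Loose blue plastic bin 120 (x) x 90 (y) x 60 mm, 4 mm walls, heaped to about 80 mm, above the rim, with bare-metal bushes: FULL. Origin at the centre of its underside. Stays where it is.
- bin_brass_full: Loose blue plastic bin 120 (x) x 90 (y) x 60 mm, 4 mm walls, heaped to about 80 mm, above the rim, with brass bushes: FULL. Origin at the centre of its underside. Stays where it is.
- bin_low: Loose blue plastic bin 120 (x) x 90 (y) x 60 mm, 4 mm walls, only two bushes on its floor: NOT full. Origin at the centre of its underside. Stays where it is.
- bin_empty: Loose blue plastic bin 120 (x) x 90 (y) x 60 mm, 4 mm walls, nothing in it: NOT full. Origin at the centre of its underside. Stays where it is.
- piston: loose aluminium piston, 52 mm across, 52 mm tall, standing on the board's strip in front of the tags; origin under its centre. Stays where it is.
- bearing: loose steel bearing ring, 44 mm across, 14 mm tall, lying on the same strip; origin under its centre. Stays where it is.
- mallet: loose hammer, 300 mm, lying on the bench to the right; origin under its middle. Stays where it is.
- wrench: loose wrench, 200 mm, lying on the bench to the left; origin under its middle. Stays where it is.
- spray_can: loose can, 64 mm across, 170 mm tall, standing to the left; origin under its centre. Stays where it is.
- cup: loose steel cup, 76 mm across, 80 mm tall, standing to the right; origin under its centre. Stays where it is.

How it is judged (in metres and radians):
At the end, for the whole second after the job is handed in: The tag in front of each of the two full bins lies over with green up (beyond +0.60 rad of its 0.70 stop), the tag of each other bin lies over with red up (below -0.60 rad), all at rest, and every bin stands behind its tag (centre within 155 mm of the tag's bracket) (((horizontal distance between any of bin_steel_full, bin_brass_full and bracket1 below 0.155 m and value of joint flag1 above 0.6 rad) or (horizontal distance between any of bin_low, bin_empty and bracket1 below 0.155 m and value of joint flag1 below -0.6 rad)) and velocity of joint flag1 between -0.2 and 0.2 rad/s and ((horizontal distance between any of bin_steel_full, bin_brass_full and bracket2 below 0.155 m and value of joint flag2 above 0.6 rad) or (horizontal distance between any of bin_low, bin_empty and bracket2 below 0.155 m and value of joint flag2 below -0.6 rad)) and velocity of joint flag2 between -0.2 and 0.2 rad/s and ((horizontal distance between any of bin_steel_full, bin_brass_full and bracket3 below 0.155 m and value of joint flag3 above 0.6 rad) or (horizontal distance between any of bin_low, bin_empty and bracket3 below 0.155 m and value of joint flag3 below -0.6 rad)) and velocity of joint flag3 between -0.2 and 0.2 rad/s and ((horizontal distance between any of bin_steel_full, bin_brass_full and bracket4 below 0.155 m and value of joint flag4 above 0.6 rad) or (horizontal distance between any of bin_low, bin_empty and bracket4 below 0.155 m and value of joint flag4 below -0.6 rad)) and velocity of joint flag4 between -0.2 and 0.2 rad/s); the robot touches nothing.
It fails at once if a tag was pinched or pushed hard (20 N) (contact force between the fingers and bracket1 above 20 N or contact force between the fingers and bracket2 above 20 N or contact force between the fingers and bracket3 above 20 N or contact force between the fingers and bracket4 above 20 N).
It fails at once if a bin was shifted or lifted by more than 20 mm (distance of any of bin_steel_full, bin_brass_full, bin_low, bin_empty from where it was at the start of the episode above 0.02 m).
It fails at once if something standing by was shifted or lifted by more than 30 mm (distance of any of piston, bearing, mallet, wrench, spray_can, cup from where it was at the start of the episode above 0.03 m).
It also fails if it takes over 48 s, if anything falls off the work surface, if the arm or the gripper's body presses on something with over 40 N, if the wrist force passes 120 N, or if a joint passes its speed limit or range.

## Working session

There is one attempt and no reset: what is moved stays moved. The work goes in short steps, Python scripts to look and compute and a tool call to move; the robot and the scene stay as the last step left them, time stands still between calls to the robot, and variables do not carry over. Pictures are saved under pics/ and viewed, about 8 in all and at most 12, crops included, and the job is handed in when it is done.

Besides the shell and the picture viewer there is one more tool, called as name([rows], argument=value, ...), one row to a line, values as JSON. send_rows: Moves the arm, as the interface text tells. Its arguments: {"type":"object","properties":{"targets":{"type":"array"},"force":{"type":"number"}},"required":["targets"]}

```bash
mkdir -p pics; ls
python3 - <<'E'
from station import *
import cv2, numpy as np
for n in ("top","side"):
    im=capture(n); cv2.imwrite(f"pics/{n}0.png",im[:,:,::-1])
    p=camera_params(n); print(n,{k:np.round(np.array(v),3).tolist() for k,v in p.items()})
for l in ["board","bracket1","flag1","bin_steel_full","bin_brass_full","bin_low","bin_empty","piston","bearing","spray_can","cup"]:
    r=look_for("top",l); print(l,[(np.round(d["position"]).tolist(),round(d["conf"],2)) for d in r[:5]])
o=get_obs(); print(o)
a=cv2.imread("pics/top0.png");b=cv2.imread("pics/side0.png")
E
```

```text
pics
top {'fx': 361.62, 'fy': 361.62, 'cx': 259.153, 'cy': 196.361, 'eye': [391.288, 6.826, 1104.596], 'rotation': [-0.699, 0.712, -0.043, 0.043]}
side {'fx': 348.431, 'fy': 348.431, 'cx': 253.404, 'cy': 193.954, 'eye': [-171.325, -734.158, 782.319], 'rotation': [0.83, -0.327, 0.17, -0.419]}
board [([555.0, 45.0, 13.0], 0.85), ([681.0, -142.0, 70.0], 0.53)]
bracket1 [([556.0, 222.0, 53.0], 0.85), ([559.0, -152.0, 48.0], 0.85), ([557.0, -14.0, 50.0], 0.7), ([554.0, 96.0, 49.0], 0.54)]
flag1 [([558.0, -162.0, 68.0], 0.62), ([554.0, 210.0, 72.0], 0.57), ([560.0, 82.0, 71.0], 0.54)]
bin_steel_full [([681.0, 109.0, 72.0], 0.94), ([556.0, -150.0, 46.0], 0.4)]
bin_brass_full [([680.0, -139.0, 70.0], 0.58)]
bin_low [([693.0, -19.0, 13.0], 0.59)]
bin_empty [([686.0, 234.0, 21.0], 0.9)]
piston [([480.0, -60.0, 63.0], 0.75)]
bearing []
spray_can [([587.0, 458.0, 150.0], 0.9)]
cup [([614.0, -439.0, 45.0], 0.68)]
{'t': 0.65, 'joints': array([ 1.14397829e+00,  3.13480780e-01, -4.71119159e-02,  1.21017695e+00,
       -7.63705440e-06,  1.57076875e+00]), 'qvel': array([ 0.00033319,  0.0008077 , -0.00031187,  0.00057594,  0.00093249,
       -0.00074359]), 'joint_torque': array([-2.03068892e-03, -5.39219606e+01,  3.39944208e+01,  1.49880500e-03,
       -2.07373919e-04,  7.28484878e-06]), 'tcp_pos': array([248.38536011, 546.16861176, 404.70579185]), 'ee_rot': array([2.11779329e-01, 9.77317510e-01, 1.22299397e-05, 6.55768824e-06]), 'wrist_force': array([-0.07945777, -0.31174262, -0.04023072]), 'wrist_torque': array([-0.0006705 , -0.0101325 , -0.04479688]), 'grip_width': 0.9982307340579278}
```

View pics/top0.png

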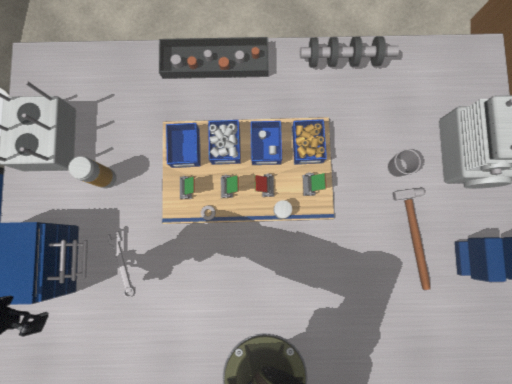

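View pics/side0.png

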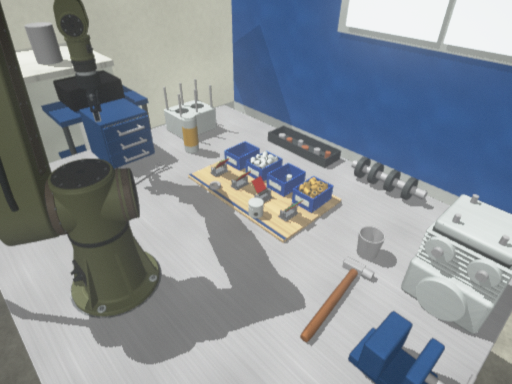

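The top view shows tags from left to right at px (187,186) green, (230,186) green, (264,184) red and (315,183) green. The bins behind them are empty, steel-full, low and brass-full. So only the leftmost tag (hinge near x 556, y 229) is wrong. I'll push it from its right side towards +y.

send_rows([
  [[0,-0.044,-0.022,0.006,0,0,6.5],[0,-0.088,-0.045,0.012,0,0,13],[0,-0.132,-0.067,0.018,0,0,19.5],[0,-0.176,-0.09,0.024,0,0,26],[0,-0.22,-0.112,0.03,0,0,32.5]],
])

```text
t: 1.15
tcp_pos: [403.1, 351.6, 374.8]
ee_rot: [0.479, 0.878, 0.0, 0.0]
wrist_force: [0.3, 0.8, -0.8]
grip_width: 0.141
```

```bash
cat > h.py <<'E'
from station import *
import numpy as np, cv2
from scipy.spatial.transform import Rotation as R
def delta(pos):
    """tool-axes shift (m) and turn (deg) to stand at pos with tool z down, tool y along world x"""
    o=get_obs(); r=R.from_quat(o["ee_rot"])
    g=R.from_matrix(np.array([[0,1,0],[1,0,0],[0,0,-1]]).astype(float))
    print("t",o["t"],"tcp",np.round(o["tcp_pos"],1),"F",np.round(o["wrist_force"],1),"w",round(o["grip_width"],2))
    print("shift",np.round(r.inv().apply(np.array(pos)-o["tcp_pos"])/1000,4),"turn",np.round((r.inv()*g).as_rotvec(degrees=True),1))
E
python3 -c "
from h import *
delta([553,160,330])"
```

```text
t 1.15 tcp [403.1 351.6 374.8] F [ 0.3  0.8 -0.8] w 0.14
shift [-0.2422  0.0222  0.0448] turn [ 0.  -0.  32.8]
```

send_rows([
  [[0,-0.048,0.004,0.009,0,0,6.6],[0,-0.097,0.009,0.018,0,0,13],[0,-0.145,0.013,0.027,0,0,19.7],[0,-0.194,0.018,0.036,0,0,26.2],[0,-0.242,0.022,0.045,0,0,32.8]],
])

```text
t: 1.65
tcp_pos: [553.8, 158.2, 329.6]
ee_rot: [0.709, 0.705, 0.001, 0.0]
wrist_force: [1.1, 1.3, -0.7]
grip_width: -0.004
```

Run:
```python
from h import *
delta([553,158,330])
o=get_obs(); im=capture("wrist"); cv2.imwrite("pics/w1.png",im[:,:,::-1])
for l in ["bracket1","flag1","bin_empty","bin_steel_full"]:
    print(l,[(np.round(d["position"]).tolist(),round(d["conf"],2)) for d in look_for("wrist",l)[:4]])
p=camera_params("wrist"); T=np.array(p["T_tool_cam"]); W=np.eye(4); W[:3,:3]=R.from_quat(o["ee_rot"]).as_matrix(); W[:3,3]=o["tcp_pos"]
M=np.linalg.inv(W@T)
for q in [(556,229,20),(556-32,229,46),(556+32,229,46),(556-23,193,86),(556+23,193,86),(556,104,20),(556-23,67,86),(556+23,67,86),(553,158,60)]:
    c=M@np.array([*q,1]); print(q,np.round([p["fx"]*c[0]/c[2]+p["cx"],p["fy"]*c[1]/c[2]+p["cy"]]))
```

```text
t 1.65 tcp [553.8 158.2 329.6] F [ 1.1  1.3 -0.7] w -0.0
shift [-0.0002 -0.0008 -0.0004] turn [ 0.1 -0.  -0.3]
bracket1 [([568.0, 115.0, 21.0], 0.85), ([556.0, 222.0, 60.0], 0.85), ([554.0, 213.0, 71.0], 0.56)]
flag1 [([554.0, 214.0, 70.0], 0.68)]
bin_empty [([698.0, 243.0, 34.0], 0.64)]
bin_steel_full [([689.0, 125.0, 74.0], 0.6)]
(556, 229, 20) [256. 105.]
(524, 229, 46) [217. 105.]
(588, 229, 46) [296. 104.]
(533, 193, 86) [225. 156.]
(579, 193, 86) [289. 156.]
(556, 104, 20) [257. 232.]
(533, 67, 86) [230. 306.]
(579, 67, 86) [285. 305.]
(553, 158, 60) [253. 193.]
```

View pics/w1.png

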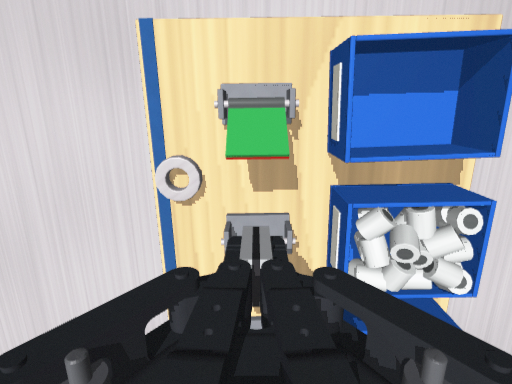

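The wrist view shows the tag's free edge at px (227–289, 157) and the hinge at row 104. My projections gave (225–289, 156) and row 105, so the position holds. The empty bin is confirmed too. I'll descend in the gap between the two tags.

send_rows([
  [[0,0,0,0.025,0,0,0],[0,0,0,0.05,0,0,0],[0,0,0,0.07,0,0,0],[0,0,0,0.088,0,0,0],[0,0,0,0.088,0,0,0]],
])

```text
t: 2.4
tcp_pos: [550.5, 161.2, 239.7]
ee_rot: [0.706, 0.708, -0.002, -0.001]
wrist_force: [-0.3, -0.7, -0.7]
grip_width: -0.005
```

send_rows([
  [[0,0.008,0,0,0,0,0],[0,0.016,0,0,0,0,0],[0,0.024,0,0,0,0,0],[0,0.031,0,0,0,0,0],[0,0.038,0,0,0,0,0]],
])

```text
t: 2.9
tcp_pos: [550.6, 200.1, 240.3]
ee_rot: [0.706, 0.708, -0.001, -0.001]
wrist_force: [0.1, -0.5, 0.9]
grip_width: -0.003
```

send_rows([
  [[0,0.006,0,0,0,0,0],[0,0.012,0,0,0,0,0],[0,0.018,0,0,0,0,0],[0,0.024,0,0,0,0,0],[0,0.03,0,0,0,0,0]],
])

```text
t: 3.4
tcp_pos: [550.5, 230.5, 240.2]
ee_rot: [0.706, 0.708, -0.001, -0.001]
wrist_force: [0.1, -1.0, -0.5]
grip_width: -0.001
```

send_rows([
  [[0,-0.01,0,0,0,0,0],[0,-0.02,0,-0.005,0,0,0],[0,-0.03,0,-0.03,0,0,0],[0,-0.045,0,-0.06,0,0,0],[0,-0.06,0,-0.09,0,0,0]],
])

```text
t: 3.9
tcp_pos: [550.7, 168.9, 331.2]
ee_rot: [0.706, 0.708, -0.002, -0.001]
wrist_force: [0.6, 0.3, -0.3]
grip_width: -0.001
```

send_rows([
  [[0,0,-0.04,-0.02,0,0,0],[0,0,-0.08,-0.04,0,0,0],[0,0,-0.12,-0.06,0,0,0],[0,0,-0.14,-0.08,0,0,0],[0,0,-0.14,-0.08,0,0,0]],
])

```text
t: 4.4
tcp_pos: [409.4, 167.7, 414.8]
ee_rot: [0.706, 0.708, 0.0, -0.001]
wrist_force: [0.6, 0.9, 0.7]
grip_width: -0.001
```

Run:
```python
from h import *
delta([553,158,330])
a=capture("wrist");b=capture("top");
b=cv2.resize(b[100:230,140:350],None,fx=2.4,fy=2.4,interpolation=cv2.INTER_CUBIC)
w=max(a.shape[1],b.shape[1]); h=[cv2.copyMakeBorder(i,0,0,0,w-i.shape[1],cv2.BORDER_CONSTANT) for i in (a,b)]
im=np.vstack(h); s=min(1,600/im.shape[0]); im=cv2.resize(im,None,fx=s,fy=s); cv2.imwrite("pics/c1.png",im[:,:,::-1]); print(im.shape)
```

```text
t 4.4 tcp [409.4 167.7 414.8] F [0.6 0.9 0.7] w -0.0
shift [-0.0101  0.1437  0.0847] turn [-0.  -0.1  0.2]
(600, 441, 3)
```

View pics/c1.png

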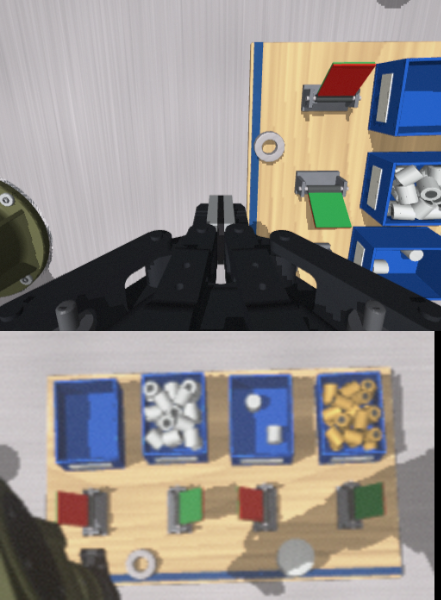

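The crops show the tags as red, green, red, green over the empty, steel-full, low and brass-full bins. The leftmost tag lies fully over to the left at px (75,508) in the lower crop. The bins and loose parts haven't moved, and the arm is clear of everything.

```bash
python3 -c "
from station import *
print(sign_off())"
```

```text
the job is handed in; nothing more can be done
None
```

I pushed one tag over and handed the job in at about 4.5 s on the robot's clock. Only the leftmost tag was wrong: it showed green in front of the empty bin. I pushed it from its right side with the closed fingertips until it passed upright and fell to red. Wrist force readings between moves stayed around 1 N.

My last wrist and top pictures show these tags, left to right:

| Bin | Tag shows |
|---|---|
| Empty | Red |
| Steel, full | Green |
| Low | Red |
| Brass, full | Green |

The bins, piston and bearing are where they stood, and the arm is clear of everything. I judged that the tags lie fully over from these pictures only and did not measure their angles. The networks did not find the bearing in the top view, but it shows plainly in the pictures. No check disagreed with the result.

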